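# Clamp the glass bar that fits the jig

## Task

Of the three glass bars lying singly on the bench beside the clamping jig, choose the one whose length suits the present setting of the jig, and lay it gently, flat, in the jig's trough between the sliding jaw and the red stop. Push the jaw up by its black fin, gently, until you feel that the bar is held against the stop with no play. Leave the other two bars, the screwdriver, the brass canopy and the jar where they are.

Things in the scene. Friction and masses are not known exactly. Their poses are not given: they have to be found in the camera images.
- jig: fixed clamping jig: wooden base 275 x 90 x 15 mm, with two brass rails that form a trough 48 mm wide inside (rails 6 mm thick, tops 23 mm above the table). Origin: on the table under the trough's centre line; base from x = -155 to +120 mm. x runs along the trough from the sliding jaw to the red stop, z up; trough floor at z = 15 mm
- stop: red block 20 (along the trough) x 44 x 40 mm high, fixed in the trough at x = 45, 70 or 95 mm in the jig's frame (dark dots mark the unused places). Origin: centre of its underside, on the trough floor; axes as the jig's; its bearing face is at x = -10 mm. Free length from jaw to stop: 120, 145 or 170 mm with the jaw fully back, 96, 121 or 146 mm fully forward; so the bar is 100, 125 or 150 mm
- slide (a joint): travel of the sliding jaw in m along the jig's +x: 0 fully back, 0.024 fully forward; starts between 0 and 0.006; about 3 N of friction, no spring, stays where it is left. Sliding the bar along the trough floor takes 3 to 9 N more; against the stop the resistance rises at once (20 N in all is safe)
- jaw_face (a point): centre of the brass jaw's clamping face, 17 mm above the trough floor; the jaw is 18 mm thick, 44 wide, 35 mm high; the face is at x = -85 mm + slide in the jig's frame
- fin_top (a point): centre of the top of the black upright fin behind the jaw, by which it is pushed or pinched: 24 mm along the trough, 16 mm wide across it; its top is 72 mm above the table; free on both sides and behind above the rails; 30 mm behind the jaw face
- bar_short: cast pale-green glass bar, 100 long x 38 wide x 40 mm high, about 0.38 kg, ribbed top, lying flat on the table; looks like the other two bars but for its length (100, 125 and 150 mm). Origin: centre of its underside; x along its length, z up
- bar_mid: cast pale-green glass bar, 125 long x 38 wide x 40 mm high, about 0.47 kg, ribbed top, lying flat on the table; looks like the other two bars but for its length (100, 125 and 150 mm). Origin: centre of its underside; x along its length, z up
- bar_long: cast pale-green glass bar, 150 long x 38 wide x 40 mm high, about 0.57 kg, ribbed top, lying flat on the table; looks like the other two bars but for its length (100, 125 and 150 mm). Origin: centre of its underside; x along its length, z up
- screwdriver_grip (a point): grip of a loose screwdriver lying flat at the far side of the bench; leave it alone
- canopy: loose turned brass lamp canopy, 84 mm across, 48 mm high, origin at the centre of its underside; leave it alone
- jar: loose amber glass jar with a white cap, 64 mm across, 85 mm high, origin at the centre of its underside; leave it alone
Not all that is in view belongs to the job. What is shaped like the bar_mid but blue or brown is not meant.

How it is judged (in metres and radians):
At the end, for the whole second after the job is handed in: The bar that suits the stop lies still on the trough floor (within 4 mm), not tilted (0.06 rad), centred across within 7 mm, its centre within 4 mm of where it is when touching the stop; the jaw leaves at most 3 mm of play. Everything else is within 30 mm of its start (((x of stop in the frame of jig between 0.0325 and 0.0575 m and x of bar_short in the frame of stop between -0.064 and -0.056 m and y of bar_short in the frame of jig between -0.007 and 0.007 m and z of bar_short in the frame of jig between 0.011 and 0.019 m and angle between bar_short's own z axis and vertical below 0.06 rad and x of jaw_face in the frame of stop above -0.113 m and linear speed of bar_short below 0.01 m/s) or (x of stop in the frame of jig between 0.0575 and 0.0825 m and x of bar_mid in the frame of stop between -0.0765 and -0.0685 m and y of bar_mid in the frame of jig between -0.007 and 0.007 m and z of bar_mid in the frame of jig between 0.011 and 0.019 m and angle between bar_mid's own z axis and vertical below 0.06 rad and x of jaw_face in the frame of stop above -0.138 m and linear speed of bar_mid below 0.01 m/s) or (x of stop in the frame of jig between 0.0825 and 0.1075 m and x of bar_long in the frame of stop between -0.089 and -0.081 m and y of bar_long in the frame of jig between -0.007 and 0.007 m and z of bar_long in the frame of jig between 0.011 and 0.019 m and angle between bar_long's own z axis and vertical below 0.06 rad and x of jaw_face in the frame of stop above -0.163 m and linear speed of bar_long below 0.01 m/s))).
It fails at once if a bar of the wrong length is moved by more than 30 mm (case: bar_short is the right one) (x of stop in the frame of jig between 0.0325 and 0.0575 m and distance of any of bar_mid, bar_long from where it was at the start of the episode above 0.03 m).
It fails at once if a bar of the wrong length is moved by more than 30 mm (case: bar_mid is the right one) (x of stop in the frame of jig between 0.0575 and 0.0825 m and distance of any of bar_short, bar_long from where it was at the start of the episode above 0.03 m).
It fails at once if a bar of the wrong length is moved by more than 30 mm (case: bar_long is the right one) (x of stop in the frame of jig between 0.0825 and 0.1075 m and distance of any of bar_short, bar_mid from where it was at the start of the episode above 0.03 m).
It fails at once if the screwdriver, brass canopy or jar is moved by more than 30 mm (distance of any of screwdriver_grip, canopy, jar from where it was at the start of the episode above 0.03 m).
It fails at once if a glass bar strikes or presses on the jig or its stop with more than 60 N (contact force between any of bar_short, bar_mid, bar_long and jig above 60 N or contact force between any of bar_short, bar_mid, bar_long and stop above 60 N).
It also fails if it takes over 56 s, if anything falls off the work surface, if the arm or the gripper's body presses on something with over 40 N, if the wrist force passes 120 N, or if a joint passes its speed limit or range.

## Robot

A 6-joint arm with a two-finger parallel gripper is mounted at the origin on the work surface. World frame = base frame: x ahead of the robot, y to its left, z up, the work surface at z = 0. Lengths are in m, angles in degrees, forces in N, time in s.
With the tool pointing down it reaches from about 0.3 to 0.75 m from the base axis. Payload 8.5 kg.
Tool frame: the origin (TCP) lies midway between the tips of the shut fingers; the grasp point (between the pads) lies 19 mm behind it; z points along the fingers, y is the line along which they close (so a half turn about z gives the same grasp; the last joint's range is limited). The gripper opens to 85 mm and grips with 20 to 120 N. Pads are 22 mm wide; open, the fingers measure 114 mm over their backs; the gripper's body (76 mm by 85 mm) begins 54 mm behind the grasp point. The pads swing forward as they close: fully open they stand 13 mm farther back than shut.
Start: joints at [-86.305, 21.807, 74.336, -0, 83.858, -12.336], TCP at [0.152, -0.529, 0.231] pointing down, gripper open.
Joint ranges: [-178.18, 178.18], [-50.72, 133.34], [12.68, 142.11], [-81.47, 261.47], [9.98, 163.14], [-165.26, 165.26]. Speed limits (degrees/s): [136.94, 136.94, 180, 180, 180, 180].

## Interface

Orientations are given as a 3x3 rotation matrix whose columns are the frame's x, y, z axes.
In Python, from rig import env gives the robot as it stands. The module is installed in compiled form; this text tells all that it offers.
- The arm moves only by the tool jog_arm, never from a script. Its argument "targets" is a list of rows, each a list of 6 numbers: the shift along the tool's x, y, z in cm, then the turn, a rotation vector about the tool's x, y, z in degrees. A call has 1 to 8 rows; each row is the pose to reach, as a shift and turn from the pose commanded when the call began, along the tool's axes at that moment; what a row does not reach only later rows make up. A row lasts 1/12 s, in which the tool goes at most 41.7 mm and 7.16 degrees, less where a joint would pass 70% of its speed; a pose out of reach is approached as far as the arm can. A call with a gripper value outside its range is refused whole. "hand" is the opening, from 0 (shut) to 1 (fully open), set as the call begins (left out, the last holds). The fingers move at their own pace and stop on an object; "newtons" is the grip in N (left out, the last holds). Time passes only in rows, so rows that repeat a pose let the fingers close. It gives the time, the measured TCP pose, the force, the opening and the grip force at its end, in the units of the state.
- env.observe(): the state, without advancing time (a new reading comes with each control period).
- env.get_image(name): name is "side" or "top"; returns a dict with "frame" (384x512x3 uint8, red, green, blue), "depth" (384x512 float32, m along the optical axis (not along the pixel's ray), 0 where there is no reading), "fovy" (degrees; the focal length in pixels is half the picture's height over the tangent of half this angle, whatever the lens; pixels are square), "cx", "cy" (the principal point, pixels), "k1" (the pictures are not rectified: a ray, as slopes to the right and down, at radius r is drawn at 1 + k1 r^2 times it, then the intrinsics apply), "cam_to_world" (4x4, takes a point from camera to world coordinates). Camera axes: x right, y down, z forward; pixel columns grow to the right and rows downward; lengths in m; the calibration is good to about 2 mm. A picture is of the moment at which its call begins.
- env.close_job(): hands the job in; it is judged then, once.
Trained networks look in the newest picture that a camera, given by its name, has taken for a name from the list of things; names that differ only in an ending like _2 or _b are one class to them, and where a whole thing is asked for, a point or a joint stands for the part that bears it (a point fixed in the world has none). Each returns a list of dicts, best first, with "score" (0 to 1); they miss things now and then, are a little off and sometimes report something else, mostly with a low value. They report only what shows in the picture. A call takes as long as a camera call. They do not tell look-alikes from the thing itself.
- env.regions_of(camera, target): "pixels" (384x512 bool, what is visible of it) and "point" ([row, column] in pixels, amid what is visible of it).
The state is a dict: "time_s": time; "q": joint angles; "qvel": joint speeds; "joint_efforts": joint torques, N m; "position": TCP position; "tool_rot": TCP orientation; "ft_force": force on the tool from outside, world axes, zero at the start; "wrist_torque": the same for the moment, N m; "grip_width": finger opening in m; "gripper_force": force on a finger pad.
Only numpy, scipy, OpenCV 4.12 (cv2) and the standard library are available. Lean on these libraries where they do the work, as an engineer would, in place of code of your own. Each camera call takes 0.05 s, during which the arm holds its last target. There are 200 camera calls.

## Working session

There is one attempt and no reset: what is moved stays moved. The work goes in short steps, Python scripts to look and compute and a tool call to move; the robot and the scene stay as the last step left them, time stands still between calls to the robot, and variables do not carry over. Pictures are saved under pics/ and viewed, at most 10 in all, crops included, and the job is handed in when it is done.

Besides the shell and the picture viewer there is one more tool, called after ">>>" in YAML: its name, and indented under it one key for each argument. jog_arm: Moves the arm, as the interface text tells. Its arguments: {"type":"object","properties":{"targets":{"type":"array","items":{"type":"array","items":{"type":"number"}}},"hand":{"type":"number"},"newtons":{"type":"number"}},"required":["targets"]}

```bash
mkdir -p pics; cat > h.py <<'E'
import numpy as np, cv2
from rig import env
def world(im, mask=None):
    h,w=im["depth"].shape
    f=h/2/np.tan(np.radians(im["fovy"])/2)
    K=np.array([[f,0,im["cx"]],[0,f,im["cy"]],[0,0,1.]])
    v,u=np.mgrid[:h,:w].astype(float)
    x=(u-im["cx"])/f; y=(v-im["cy"])/f; a,b=x.copy(),y.copy()
    for _ in range(20):
        s=1+im["k1"]*(a*a+b*b); a,b=x/s,y/s
    d=im["depth"]; P=np.stack([a*d,b*d,d,np.ones_like(d)],-1)@im["cam_to_world"].T
    P=P[...,:3]; P[d<=0]=np.nan
    return P
def save(n,fr): cv2.imwrite("pics/"+n+".png",fr[...,::-1])
E
python3 - <<'E'
from h import *
ims={}
for c in("top","side"):
    im=env.get_image(c); ims[c]=im; P=world(im)
    np.save(c+"_P.npy",P); np.save(c+"_F.npy",im["frame"])
    print(c,im["cam_to_world"][:3,3].round(3),im["fovy"],im["k1"])
    for t in["jig","stop","slide","fin_top","bar_short","bar_mid","bar_long","screwdriver_grip","canopy","jar"]:
        for r in env.regions_of(c,t)[:3]:
            m=r["pixels"]; Q=P[m]; Q=Q[~np.isnan(Q[:,0])]
            if len(Q)<5: continue
            zt=np.percentile(Q[:,2],90); T=Q[Q[:,2]>zt-.006]
            rc=cv2.minAreaRect((T[:,:2]*1000).astype(np.float32))
            print(t,round(r["score"],2),np.round(r["point"]),m.sum(),"z",zt.round(3),"rect",np.round(rc[0],0),np.round(rc[1],0),round(rc[2],1))
save("both",np.vstack([cv2.resize(ims[c]["frame"],(400,300)) for c in ims]))
save("top",cv2.resize(ims["top"]["frame"],(800,600)));save("side",cv2.resize(ims["side"]["frame"],(800,600)))
E
```

```text
top [ 0.424 -0.08   1.161] 47.784939775115895 0.042144357962241814
jig 0.91 [233. 113.] 3550 z 0.026 rect [507. 285.] [266.  83.] 14.1
stop 0.49 [194. 100.] 190 z 0.059 rect [590. 309.] [19. 44.] 11.4
slide 0.53 [259. 116.] 306 z 0.073 rect [413. 264.] [23. 16.] 17.7
fin_top 0.56 [255. 118.] 288 z 0.073 rect [413. 264.] [23. 16.] 17.7
bar_short 0.77 [207. 316.] 604 z 0.045 rect [ 563. -251.] [37. 99.] 82.4
bar_mid 0.96 [286. 290.] 817 z 0.044 rect [ 349. -169.] [ 38. 125.] 19.7
bar_mid 0.83 [134. 333.] 853 z 0.045 rect [ 753. -292.] [124.  38.] 31.7
bar_mid 0.76 [162. 264.] 755 z 0.045 rect [ 681. -109.] [ 38. 124.] 13.2
bar_long 0.71 [223. 264.] 719 z 0.045 rect [ 518. -109.] [ 38. 125.] 65.7
bar_long 0.68 [221. 207.] 947 z 0.045 rect [517.  36.] [ 38. 149.] 66.2
screwdriver_grip 0.62 [127. 217.] 434 z 0.028 rect [744.  31.] [ 23. 189.] 81.0
canopy 0.65 [205. 393.] 773 z 0.045 rect [ 574. -457.] [29. 30.] 0.4
jar 0.56 [258. 381.] 686 z 0.089 rect [ 428. -403.] [56. 54.] 84.8
side [0.364 0.718 0.589] 54.204218117719805 -0.04020775472516847
jig 0.66 [336. 245.] 6304 z 0.025 rect [510.
[... 301 characters left out ...]
0.85 [182. 272.] 579 z 0.04 rect [ 560. -247.] [ 38. 100.] 81.4
bar_mid 0.83 [202. 341.] 706 z 0.04 rect [ 348. -166.] [ 39. 123.] 19.6
bar_mid 0.82 [168. 218.] 616 z 0.04 rect [ 751. -288.] [124.  40.] 29.1
bar_mid 0.75 [199. 220.] 536 z 0.04 rect [ 679. -107.] [ 38. 129.] 13.2
bar_long 0.74 [245. 267.] 1352 z 0.04 rect [516.  39.] [ 40. 152.] 66.0
screwdriver_grip 0.76 [224. 160.] 416 z 0.023 rect [787.  29.] [ 21. 100.] 83.9
canopy 0.55 [155. 280.] 298 z 0.037 rect [ 571. -451.] [32. 24.] 5.6
jar 0.75 [155. 280.] 303 z 0.038 rect [ 571. -451.] [32. 24.] 5.6
jar 0.74 [159. 320.] 529 z 0.084 rect [ 426. -400.] [57. 51.] 57.8
jar 0.16 [245. 265.] 1266 z 0.04 rect [515.  41.] [ 37. 149.] 66.5
```

View pics/top.png

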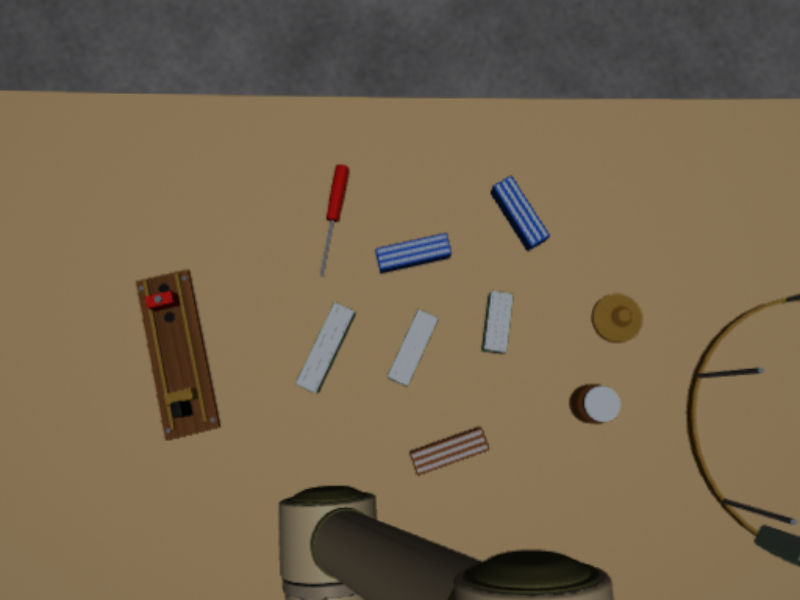

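View pics/side.png

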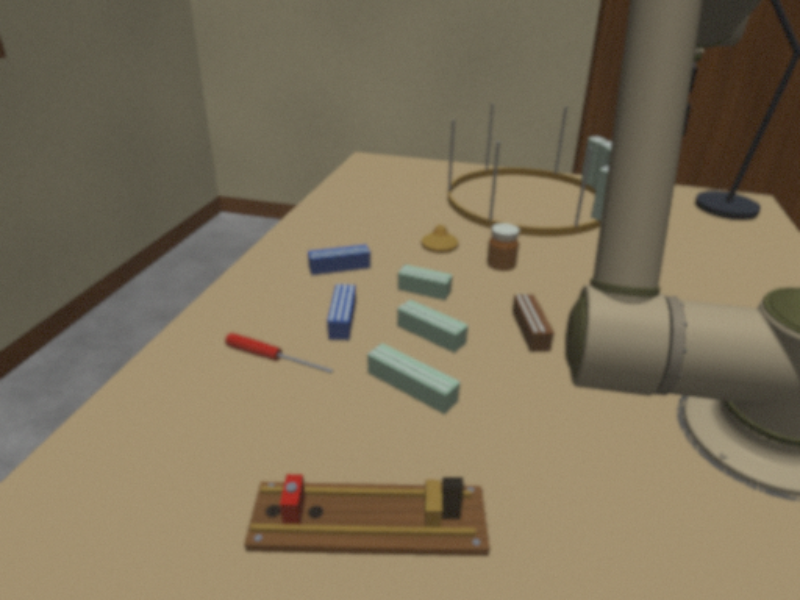

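Both pictures show the jig with its red stop at top (160,300) and side (292,498). There is a dark dot on each side of it, so it is in the middle place, and the bar is 125 mm. There are six bar-shaped candidates, in top-picture pixels:
- Pale glass at (326,348), 150 mm.
- Pale glass at (413,348), 125 mm.
- Pale glass at (498,322), 100 mm.
- Blue at (413,253) and (520,213), plus brown at (449,451), all about 125 mm.

The one at (413,348) fits, being pale glass, single and 125 mm long. The fin-to-stop distance of 183 mm also matches the stop at 70 mm, with the slide at about 2 mm. I'll confirm with a crop and compute the moves.

```bash
cat >> h.py <<'E'
def rect(P,m,lo,hi):
    Q=P[m]; Q=Q[(Q[:,2]>lo)&(Q[:,2]<hi)]
    return cv2.minAreaRect((Q[:,:2]*1000).astype(np.float32)),len(Q)
E
python3 - <<'E'
from h import *
s=env.observe(); print(s["position"],np.round(s["tool_rot"],3).tolist(),s["ft_force"])
for c,dz in(("top",.004),("side",0)):
    P=np.load(c+"_P.npy"); X,Y,Z=P[...,0],P[...,1],P[...,2]
    nm=(abs(X-.518)<.09)&(abs(Y+.109)<.065)&(Z>.033+dz)&(Z<.046+dz)
    print(c,"table z",np.nanmedian(Z[(abs(X-.45)<.05)&(abs(Y-.15)<.04)]),"mid",cv2.minAreaRect((P[nm][:,:2]*1000).astype(np.float32)),np.nanmedian(Z[nm]), np.nanmean(P[nm],0))
    # jig
    a=np.radians(14.2); u=np.array([np.cos(a),np.sin(a)]); n=np.array([-u[1],u[0]])
    near=(abs(X-.51)<.2)&(Y>.2)&(Y<.38)
    for k,lo,hi in(("base",.010,.03),("fin",.062,.08),("stop",.048,.062)):
        m=near&(Z>lo+dz)&(Z<hi+dz)
        if k=="fin": m&=X<.46
        if k=="stop": m&=X>.55
        print(k,m.sum(),cv2.minAreaRect((P[m][:,:2]*1000).astype(np.float32)))
F=np.load("top_F.npy")
a=cv2.resize(F[190:290,80:180],(400,400),interpolation=2); b=cv2.resize(F[180:280,190:290],(400,400),interpolation=2)
save("crop",np.hstack([a,b]))
E
```

```text
[ 0.15188231 -0.52859335  0.23134675] [[0.961, 0.276, 0.0], [0.276, -0.961, -0.0], [0.0, 0.0, -1.0]] [0.87784634 0.58158209 0.29826866]
top table z 0.0013078789746925334 mid ((518.3829345703125, -109.26329040527344), (37.91084289550781, 124.60505676269531), 65.68318176269531) 0.04224624434315061 [ 0.51783756 -0.109067    0.04233598]
base 2771 ((506.0212707519531, 287.4383544921875), (275.79107666015625, 90.20677185058594), 14.22004222869873)
fin 68 ((412.9150390625, 263.7308654785156), (23.011451721191406, 16.383529663085938), 17.71790313720703)
stop 132 ((591.71875, 309.06451416015625), (20.489805221557617, 43.46360778808594), 13.887762069702148)
side table z 0.00015708927838387066 mid ((515.6790771484375, -106.21205139160156), (40.71182632446289, 124.64105987548828), 65.06817626953125) 0.03890303498818537 [ 0.51372633 -0.10195117  0.03864256]
base 5428 ((506.0826416015625, 289.1489562988281), (275.74896240234375, 92.38240814208984), 14.26220703125)
fin 145 ((412.99200439453125, 265.34490966796875), (23.911840438842773, 17.108856201171875), 16.077810287475586)
stop 267 ((590.643310546875, 310.74908447265625), (20.406463623046875, 45.12113952636719), 13.987927436828613)
```

View pics/crop.png

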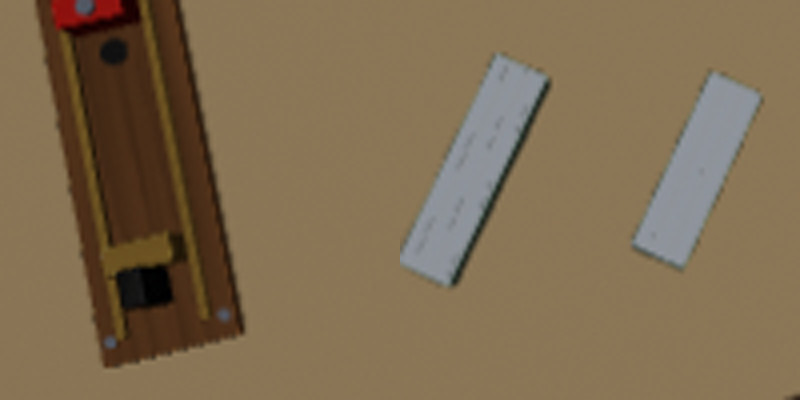

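The crop confirms it. The right-hand plain-ended bar at crop (697,170) is pale glass and 125 mm long, while the left one is 150 mm. Fused poses: bar (517,-107.7) yaw -24.5°, jig origin (523,292.6) yaw 14.2°.

>>> jog_arm:
  targets:
    - [23.35,-15.2,4.5,0,0,40.5]
    - [23.35,-15.2,4.5,0,0,40.5]
    - [23.35,-15.2,4.5,0,0,40.5]
    - [23.35,-15.2,4.5,0,0,40.5]
    - [23.35,-15.2,4.5,0,0,40.5]
    - [23.35,-15.2,4.5,0,0,40.5]
    - [23.35,-15.2,4.5,0,0,40.5]
    - [23.35,-15.2,4.5,0,0,40.5]
  hand: 1
  newtons: 40

```text
time_s: 1.77
position: [0.3368, -0.3129, 0.1855]
tool_rot: [[0.912, -0.41, -0.0], [-0.41, -0.912, 0.003], [-0.001, -0.003, -1.0]]
ft_force: [-0.5, 0.4, -1.0]
grip_width: 0.0853
gripper_force: 0.0
```

>>> jog_arm:
  targets:
    - [7.9,-26.7,7.6,0,0,0]
    - [7.9,-26.7,7.6,0,0,0]
    - [7.9,-26.7,7.6,0,0,0]
    - [7.9,-26.7,7.6,0,0,0]
    - [7.9,-26.7,7.6,0,0,0]
    - [7.9,-26.7,7.6,0,0,0]
    - [7.9,-26.7,7.6,0,0,0]
    - [7.9,-26.7,7.6,0,0,0]

```text
time_s: 2.43
position: [0.519, -0.1032, 0.1085]
tool_rot: [[0.912, -0.409, -0.001], [-0.409, -0.912, 0.002], [-0.002, -0.001, -1.0]]
ft_force: [-1.4, 1.0, -0.6]
grip_width: 0.0855
gripper_force: 0.0
```

>>> jog_arm:
  targets:
    - [0,0,0,0,0,0]
    - [0,0,0,0,0,0]
    - [0,0,0,0,0,0]
    - [0,0,0,0,0,0]

```text
time_s: 2.77
position: [0.5164, -0.1089, 0.1108]
tool_rot: [[0.909, -0.416, 0.001], [-0.416, -0.909, -0.0], [0.001, 0.0, -1.0]]
ft_force: [0.5, 0.2, -0.3]
grip_width: 0.0852
gripper_force: 0.0
```

>>> jog_arm:
  targets:
    - [0,-0.1,3,0,0,0]
    - [0,-0.1,6,0,0,0]
    - [0,-0.1,8,0,0,0]
    - [0,-0.1,9.3,0,0,0]
    - [0,-0.1,10,0,0,0]
    - [0,-0.1,10,0,0,0]
    - [0,-0.1,10,0,0,0]
    - [0,-0.1,10,0,0,0]

```text
time_s: 3.43
position: [0.5177, -0.1074, 0.0114]
tool_rot: [[0.91, -0.415, 0.002], [-0.415, -0.91, -0.001], [0.002, 0.0, -1.0]]
ft_force: [-0.7, 0.1, 0.9]
grip_width: 0.0853
gripper_force: 0.0
```

>>> jog_arm:
  targets:
    - [0,0,0,0,0,0]
    - [0,0,0,0,0,0]
    - [0,0,0,0,0,0]
    - [0,0,0,0,0,0]
    - [0,0,0,0,0,0]
    - [0,0,0,0,0,0]
    - [0,0,0,0,0,0]
    - [0,0,0,0,0,0]
  hand: 0
  newtons: 40

```text
time_s: 4.1
position: [0.5174, -0.1069, 0.0108]
tool_rot: [[0.91, -0.414, 0.001], [-0.414, -0.91, -0.0], [0.001, 0.0, -1.0]]
ft_force: [-1.4, 1.4, 6.5]
grip_width: 0.0372
gripper_force: 41.4
```

>>> jog_arm:
  targets:
    - [0,0,-1,0,0,0]
    - [0,0,-3,0,0,0]
    - [0,0,-5.5,0,0,0]
    - [0,0,-8,0,0,0]
    - [0,0,-10,0,0,0]
    - [0,0,-10.5,0,0,0]
    - [0,0,-10.5,0,0,0]
    - [0,0,-10.5,0,0,0]

```text
time_s: 4.77
position: [0.5166, -0.1065, 0.1143]
tool_rot: [[0.91, -0.414, -0.002], [-0.414, -0.91, 0.001], [-0.002, -0.0, -1.0]]
ft_force: [0.4, -0.8, -4.5]
grip_width: 0.0377
gripper_force: 41.6
```

```bash
python3 - <<'E'
from h import *
im=env.get_image("side"); save("lift",cv2.resize(im["frame"][120:320,150:450],(600,400)))
s=env.observe();print(s["position"],s["ft_force"],s["q"])
E
```

```text
[ 0.51644044 -0.1064577   0.11389313] [ 0.82100744  0.35441605 -4.60412406] [-2.45247538e+01  2.63993122e+01  8.82245600e+01  3.43835678e-03
  6.55438164e+01  8.99473871e+01]
```

View pics/lift.png

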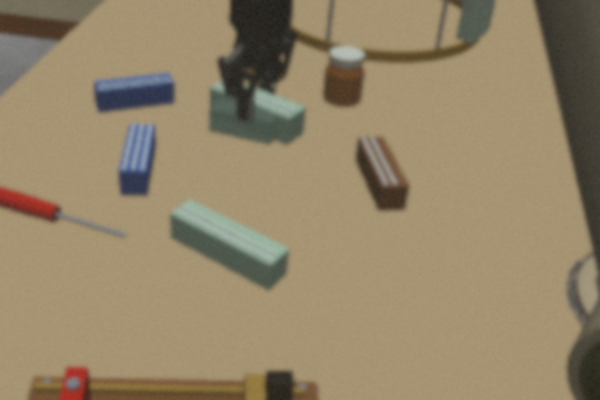

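The side view shows the bar held level between the fingers at crop (255,112), and the weight reading of 4.6 N matches. Next I'll carry it over.

>>> jog_arm:
  targets:
    - [-2,-4.5,0,0,0,-6]
    - [-4.2,-9,0,0,0,-12]
    - [-6.3,-13.5,0,0,0,-18]
    - [-8.3,-18,0,0,0,-24]
    - [-10.4,-22.5,0,0,0,-29]
    - [-12.5,-27,0,0,0,-34]
    - [-14.6,-31.5,0,0,0,-37]
    - [-16.6,-35.5,0,0,0,-38.7]

```text
time_s: 5.48
position: [0.5134, 0.2284, 0.1136]
tool_rot: [[0.969, 0.249, -0.003], [0.249, -0.969, -0.001], [-0.003, -0.0, -1.0]]
ft_force: [1.6, 0.0, -4.6]
grip_width: 0.0375
gripper_force: 42.0
```

>>> jog_arm:
  targets:
    - [0,0,0,0,0,0]
    - [0,0,0,0,0,0]
    - [0,0,0,0,0,0]
    - [0,0,0,0,0,0]
    - [0,0,0,0,0,0]

```text
time_s: 5.9
position: [0.5145, 0.2253, 0.1149]
tool_rot: [[0.97, 0.244, -0.001], [0.244, -0.97, -0.0], [-0.001, 0.0, -1.0]]
ft_force: [-0.4, -0.3, -3.8]
grip_width: 0.0371
gripper_force: 42.6
```

```bash
cat > chk.py <<'E'
from h import *
import sys
a=np.radians(14.2);u=np.array([np.cos(a),np.sin(a)]);n=np.array([-u[1],u[0]]);o=np.array([.523,.2926])
def rep(tag):
    s=env.observe(); d=s["position"][:2]-o
    print("tcp jig",(d@u).round(4),(d@n).round(4),"z",s["position"][2].round(4),"yaw",np.degrees(np.arctan2(s["tool_rot"][1,0],s["tool_rot"][0,0])).round(2),"F",(s["ft_force"][:2]@u).round(1),(s["ft_force"][:2]@n).round(1),s["ft_force"][2].round(1))
    for c in("top","side"):
        im=env.get_image(c);P=world(im);save(tag+c,im["frame"])
        for t in("bar_mid","fin_top","stop"):
            for r in env.regions_of(c,t)[:4]:
                Q=P[r["pixels"]];Q=Q[~np.isnan(Q[:,0])]
                if len(Q)<10: continue
                zt=np.percentile(Q[:,2],85);T=Q[Q[:,2]>zt-.006]
                J=np.c_[(T[:,:2]-o)@u,(T[:,:2]-o)@n]
                if abs(J[:,1].mean())>.06: continue
                R=cv2.minAreaRect((J*1000).astype(np.float32))
                print(c,t,round(r["score"],2),"z",zt.round(3),"x",np.round(np.percentile(J[:,0],[1,99])*1000,1),"y",np.round(np.percentile(J[:,1],[1,99])*1000,1),np.round(R[0],1),np.round(R[1],1),round(R[2],1))
rep(sys.argv[1])
E
python3 chk.py over
```

```text
tcp jig -0.0247 -0.0631 z 0.1149 yaw 14.12 F -0.4 -0.2 -3.8
side bar_mid 0.59 z 0.144 x [-86.   36.1] y [-81.2  -6.2] [-24.8 -39.1] [ 86.8 125.3] 89.6
side fin_top 0.87 z 0.067 x [-123.4 -101.5] y [-4.1  9.5] [-112.6    2.8] [22.5 14. ] 0.8
side fin_top 0.34 z 0.144 x [-86.   36.1] y [-81.1 -42.9] [-25.  -62.2] [ 40.6 125.3] 89.6
side stop 0.66 z 0.055 x [60.  78.9] y [-18.2  23.3] [69.7  2.1] [44.3 19.8] 89.2
```

>>> jog_arm:
  targets:
    - [0.5,-2,0,0,0,0]
    - [1,-4,0,0,0,0]
    - [1.5,-5.5,0,0,0,0]
    - [1.6,-6.3,0,0,0,0]
    - [1.6,-6.3,0,0,0,0]
    - [1.6,-6.3,0,0,0,0]
    - [1.6,-6.3,0,0,0,0]

```text
time_s: 6.88
position: [0.5144, 0.2907, 0.1152]
tool_rot: [[0.969, 0.245, -0.0], [0.245, -0.969, -0.0], [-0.0, 0.0, -1.0]]
ft_force: [-0.5, -0.3, -4.2]
grip_width: 0.0371
gripper_force: 42.9
```

```bash
python3 chk.py over2; python3 -c "
import cv2;cv2.imwrite('pics/o2.png',cv2.resize(cv2.imread('pics/over2side.png')[180:384,120:376],(768,612)[:1]+(600,)))"
```

```text
tcp jig -0.0088 0.0003 z 0.1152 yaw 14.21 F -0.5 -0.2 -4.2
top bar_mid 0.98 z 0.148 x [-71.1  51.3] y [-20.6   3.1] [ -9.1 -11. ] [ 24.5 125.8] 87.1
top fin_top 0.7 z 0.073 x [-123.2 -102.3] y [-9.1  6.2] [-112.7   -1.5] [21.6 15.2] 1.0
side bar_mid 0.59 z 0.146 x [-69.3  51.9] y [-18.1  19.4] [-9.1  4.3] [ 42.8 124.8] 86.2
side fin_top 0.96 z 0.068 x [-124.5 -101.5] y [-6.6  9.5] [-113.4    1.6] [24.4 16.4] 5.2
side stop 0.9 z 0.055 x [59.8 79.2] y [-21.5  23.8] [69.4  0.9] [19.6 46.6] 1.5
```

View pics/o2.png

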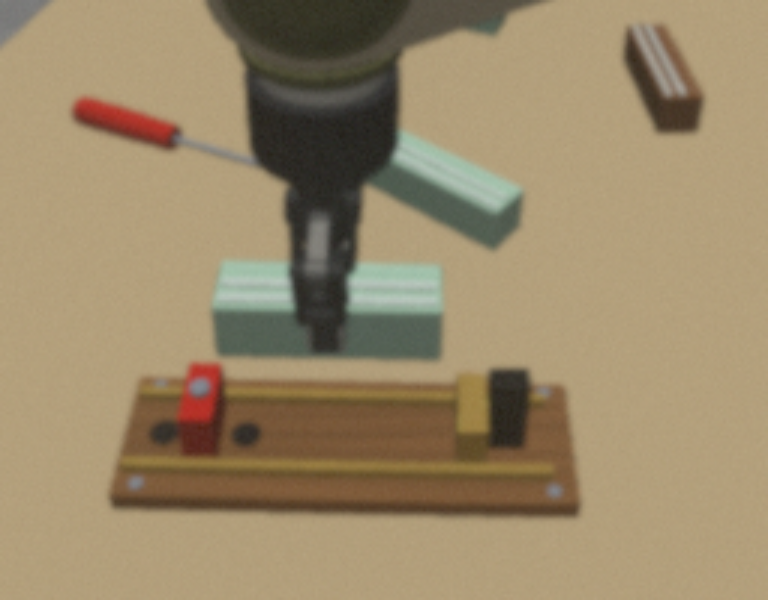

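The bar hangs level at crop (325,310), between the stop (200,410) and the jaw (472,415), and over the trough. I'll descend with force checks.

>>> jog_arm:
  targets:
    - [0,0,2,0,0,0]
    - [0,0,4,0,0,0]
    - [0,0,5.5,0,0,0]
    - [0,0,6.6,0,0,0]
    - [0,0,7.3,0,0,0]
    - [0,0,7.6,0,0,0]
    - [0,0,7.6,0,0,0]
    - [0,0,7.6,0,0,0]

```text
time_s: 7.95
position: [0.5149, 0.2916, 0.04]
tool_rot: [[0.969, 0.246, 0.001], [0.246, -0.969, 0.0], [0.001, -0.0, -1.0]]
ft_force: [-0.1, -0.2, -4.4]
grip_width: 0.037
gripper_force: 42.9
```

>>> jog_arm:
  targets:
    - [0,0,0.1,0,0,0]
    - [0,0,0.2,0,0,0]
    - [0,0,0.3,0,0,0]
    - [0,0,0.4,0,0,0]
    - [0,0,0.5,0,0,0]
    - [0,0,0.6,0,0,0]
    - [0,0,0.65,0,0,0]
    - [0,0,0.65,0,0,0]

```text
time_s: 8.62
position: [0.5144, 0.2915, 0.0327]
tool_rot: [[0.969, 0.246, -0.0], [0.246, -0.969, -0.0], [-0.0, -0.0, -1.0]]
ft_force: [-0.6, -0.2, -4.3]
grip_width: 0.0373
gripper_force: 42.9
```

>>> jog_arm:
  targets:
    - [0,0,0.1,0,0,0]
    - [0,0,0.2,0,0,0]
    - [0,0,0.3,0,0,0]
    - [0,0,0.4,0,0,0]
    - [0,0,0.45,0,0,0]
    - [0,0,0.45,0,0,0]

```text
time_s: 9.12
position: [0.5144, 0.2915, 0.0282]
tool_rot: [[0.969, 0.246, -0.0], [0.246, -0.969, -0.0], [-0.0, -0.0, -1.0]]
ft_force: [-0.1, 0.3, -5.1]
grip_width: 0.0372
gripper_force: 42.9
```

>>> jog_arm:
  targets:
    - [0,0,0.05,0,0,0]
    - [0,0,0.1,0,0,0]
    - [0,0,0.15,0,0,0]
    - [0,0,0.15,0,0,0]

```text
time_s: 9.45
position: [0.5144, 0.2915, 0.0267]
tool_rot: [[0.969, 0.246, -0.0], [0.246, -0.969, -0.0], [-0.0, -0.0, -1.0]]
ft_force: [-0.4, -0.5, -4.3]
grip_width: 0.0374
gripper_force: 42.9
```

>>> jog_arm:
  targets:
    - [0,0,0.05,0,0,0]
    - [0,0,0.1,0,0,0]
    - [0,0,0.1,0,0,0]

```text
time_s: 9.7
position: [0.5145, 0.2915, 0.0259]
tool_rot: [[0.969, 0.246, 0.0], [0.246, -0.969, 0.0], [0.0, 0.0, -1.0]]
ft_force: [-0.8, -0.3, -4.4]
grip_width: 0.0372
gripper_force: 42.9
```

>>> jog_arm:
  targets:
    - [0,0,0.05,0,0,0]
    - [0,0,0.05,0,0,0]
    - [0,0,0.05,0,0,0]

```text
time_s: 9.95
position: [0.5145, 0.2915, 0.0258]
tool_rot: [[0.969, 0.246, 0.0], [0.246, -0.969, 0.0], [0.0, 0.0, -1.0]]
ft_force: [-2.1, -0.3, 2.7]
grip_width: 0.0374
gripper_force: 43.8
```

The bar touched the floor at the predicted height (force went from -4.4 to +2.7 N). I'll release it.

>>> jog_arm:
  targets:
    - [0,0,0,0,0,0]
    - [0,0,0,0,0,0]
    - [0,0,0,0,0,0]
    - [0,0,0,0,0,0]
    - [0,0,0,0,0,0]
    - [0,0,0,0,0,0]
  hand: 1

```text
time_s: 10.45
position: [0.5145, 0.2915, 0.0253]
tool_rot: [[0.969, 0.246, 0.0], [0.246, -0.969, 0.0], [0.0, -0.0, -1.0]]
ft_force: [0.2, -0.1, 0.5]
grip_width: 0.0855
gripper_force: 0.0
```

>>> jog_arm:
  targets:
    - [0,0,-1,0,0,0]
    - [0,0,-3,0,0,0]
    - [0,0,-6,0,0,0]
    - [0,0,-8.5,0,0,0]
    - [0,0,-9.5,0,0,0]
    - [0,0,-9.5,0,0,0]
    - [0,0,-9.5,0,0,0]

```text
time_s: 11.03
position: [0.5142, 0.2914, 0.12]
tool_rot: [[0.969, 0.246, -0.0], [0.246, -0.969, -0.0], [-0.0, -0.0, -1.0]]
ft_force: [-0.8, -0.5, -1.1]
grip_width: 0.0852
gripper_force: 0.0
```

```bash
python3 chk.py rel; python3 -c "
import cv2;cv2.imwrite('pics/r2.png',cv2.resize(cv2.imread('pics/relside.png')[240:384,120:330],(735,504)))"
```

```text
tcp jig -0.0088 0.001 z 0.12 yaw 14.23 F -0.9 -0.3 -1.1
top bar_mid 0.78 z 0.059 x [-71.2  53.3] y [-44.4  17.7] [ -9.1 -19.3] [ 74.8 126.7] 88.7
top fin_top 0.75 z 0.073 x [-124.9 -102.5] y [-8.8  6.7] [-113.8   -1. ] [22.6 16.3] 1.2
top stop 0.65 z 0.072 x [-124.9 -102.5] y [-8.8  6.9] [-113.8   -1. ] [22.6 16.3] 1.2
top stop 0.55 z 0.059 x [60.8 80.3] y [-22.   19.5] [71.  -1.2] [20.3 41.8] 1.3
side bar_mid 0.64 z 0.056 x [-70.2  52.4] y [-17.7  20.5] [-8.2  1.2] [124.6  39.9] 0.3
side fin_top 0.6 z 0.068 x [-124.3 -101.5] y [-7.2  9.5] [-113.    1.] [17.3 23.1] 89.9
side stop 0.61 z 0.055 x [60.  79.4] y [-19.7  23.7] [69.7  1.2] [20.1 45.4] 1.1
```

View pics/r2.png

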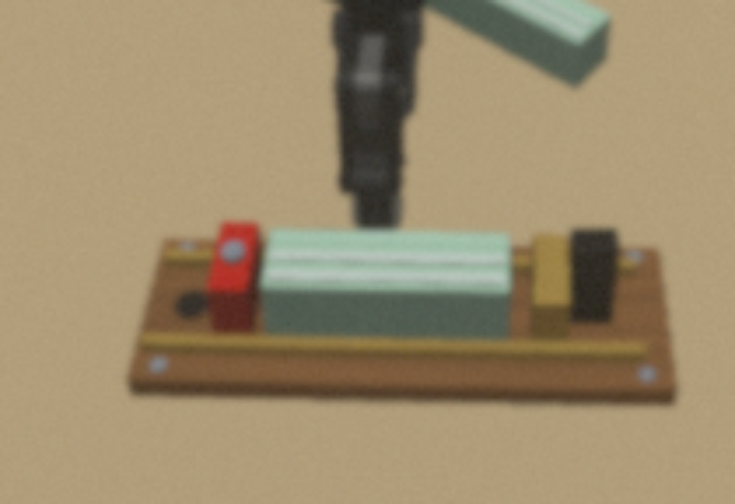

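The bar lies flat in the trough at crop (388,285), with gaps at both ends and the jaw at (550,285). Next I'll bring the shut fingers behind the fin.

>>> jog_arm:
  targets:
    - [-2,0.1,0,0,0,0]
    - [-5,0.1,0,0,0,0]
    - [-8,0.1,0,0,0,0]
    - [-11,0.1,0,0,0,0]
    - [-13,0.1,0,0,0,0]
    - [-14.2,0.1,0,0,0,0]
    - [-14.2,0.1,0,0,0,0]
    - [-14.2,0.1,0,0,0,0]
  hand: 0
  newtons: 40

```text
time_s: 12.1
position: [0.3774, 0.2558, 0.1206]
tool_rot: [[0.969, 0.246, 0.001], [0.246, -0.969, 0.0], [0.001, -0.0, -1.0]]
ft_force: [-0.2, -0.9, -0.5]
grip_width: -0.0004
gripper_force: 0.0
```

>>> jog_arm:
  targets:
    - [0,0,1.5,0,0,0]
    - [0,0,3.5,0,0,0]
    - [0,0,5.5,0,0,0]
    - [0,0,6.8,0,0,0]
    - [0,0,7.2,0,0,0]
    - [0,0,7.2,0,0,0]
    - [0,0,7.2,0,0,0]

```text
time_s: 12.68
position: [0.378, 0.2558, 0.0487]
tool_rot: [[0.969, 0.246, 0.001], [0.246, -0.969, 0.0], [0.001, -0.0, -1.0]]
ft_force: [-0.4, 0.1, 0.3]
grip_width: 0.0002
gripper_force: 0.0
```

```bash
python3 chk.py fin|head -1; python3 -c "
import cv2;cv2.imwrite('pics/f2.png',cv2.resize(cv2.imread('pics/finside.png')[240:384,150:360],(735,504)))"
```

```text
tcp jig -0.1496 -0.0001 z 0.0487 yaw 14.22 F -0.3 0.2 0.3
```

View pics/f2.png

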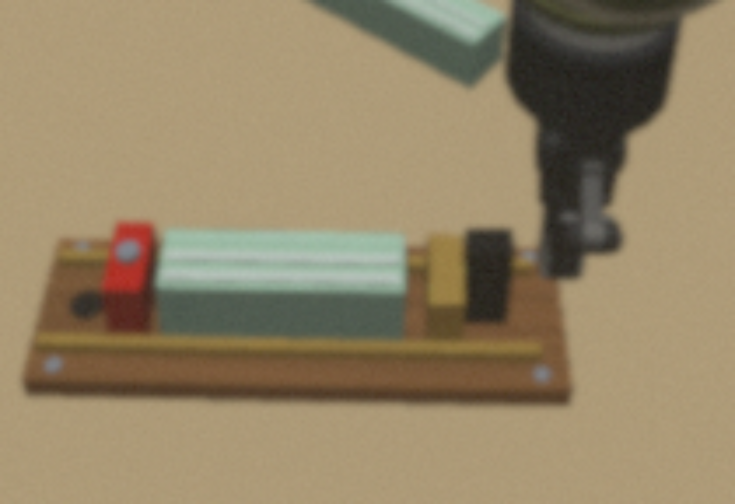

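The shut fingers at crop (562,270) stand about 13 mm behind the fin (488,275). Now I'll push slowly.

>>> jog_arm:
  targets:
    - [0.4,0,0,0,0,0]
    - [0.7,0,0,0,0,0]
    - [0.9,0,0,0,0,0]
    - [1.1,0,0,0,0,0]
    - [1.3,0,0,0,0,0]
    - [1.45,0,0,0,0,0]
    - [1.6,0,0,0,0,0]
    - [1.7,0,0,0,0,0]

```text
time_s: 13.75
position: [0.393, 0.2597, 0.0482]
tool_rot: [[0.969, 0.246, -0.001], [0.246, -0.969, -0.0], [-0.001, 0.0, -1.0]]
ft_force: [-3.0, -1.3, 1.5]
grip_width: -0.0001
gripper_force: 1.5
```

>>> jog_arm:
  targets:
    - [0.1,0,0,0,0,0]
    - [0.2,0,0,0,0,0]
    - [0.3,0,0,0,0,0]
    - [0.4,0,0,0,0,0]
    - [0.5,0,0,0,0,0]
    - [0.6,0,0,0,0,0]
    - [0.7,0,0,0,0,0]

```text
time_s: 14.33
position: [0.4003, 0.2615, 0.0482]
tool_rot: [[0.969, 0.246, -0.0], [0.246, -0.969, -0.0], [-0.0, -0.0, -1.0]]
ft_force: [-3.6, -0.5, -0.3]
grip_width: 0.0001
gripper_force: 1.5
```

>>> jog_arm:
  targets:
    - [0.1,0,0,0,0,0]
    - [0.2,0,0,0,0,0]
    - [0.3,0,0,0,0,0]
    - [0.35,0,0,0,0,0]
    - [0.4,0,0,0,0,0]
    - [0.45,0,0,0,0,0]
    - [0.5,0,0,0,0,0]

```text
time_s: 14.92
position: [0.4044, 0.2625, 0.0482]
tool_rot: [[0.969, 0.246, -0.002], [0.246, -0.969, -0.001], [-0.002, 0.0, -1.0]]
ft_force: [-6.1, -1.5, 2.3]
grip_width: 0.0001
gripper_force: 3.2
```

>>> jog_arm:
  targets:
    - [0.05,0,0,0,0,0]
    - [0.1,0,0,0,0,0]
    - [0.15,0,0,0,0,0]
    - [0.15,0,0,0,0,0]

```text
time_s: 15.25
position: [0.4059, 0.2629, 0.0482]
tool_rot: [[0.969, 0.246, -0.002], [0.246, -0.969, -0.001], [-0.002, 0.0, -1.0]]
ft_force: [-5.5, -1.2, 1.8]
grip_width: -0.0001
gripper_force: 2.9
```

Sliding the bar takes about 6 N. I'll go on in small steps.

>>> jog_arm:
  targets:
    - [0.05,0,0,0,0,0]
    - [0.1,0,0,0,0,0]
    - [0.12,0,0,0,0,0]

```text
time_s: 15.5
position: [0.407, 0.2632, 0.0482]
tool_rot: [[0.969, 0.246, -0.002], [0.246, -0.969, -0.001], [-0.002, 0.0, -1.0]]
ft_force: [-6.7, -1.6, 2.8]
grip_width: -0.0003
gripper_force: 3.2
```

>>> jog_arm:
  targets:
    - [0.03,0,0,0,0,0]
    - [0.06,0,0,0,0,0]
    - [0.06,0,0,0,0,0]

```text
time_s: 15.75
position: [0.4076, 0.2634, 0.0482]
tool_rot: [[0.969, 0.246, -0.002], [0.246, -0.969, -0.001], [-0.002, 0.0, -1.0]]
ft_force: [-5.9, -2.7, 2.0]
grip_width: -0.0001
gripper_force: 3.0
```

>>> jog_arm:
  targets:
    - [0.03,0,0,0,0,0]
    - [0.06,0,0,0,0,0]
    - [0.06,0,0,0,0,0]

```text
time_s: 16.0
position: [0.4082, 0.2635, 0.0482]
tool_rot: [[0.969, 0.246, -0.002], [0.246, -0.969, -0.001], [-0.002, 0.0, -1.0]]
ft_force: [-6.4, -1.3, 2.8]
grip_width: -0.0
gripper_force: 3.0
```

>>> jog_arm:
  targets:
    - [0.03,0,0,0,0,0]
    - [0.06,0,0,0,0,0]
    - [0.06,0,0,0,0,0]

```text
time_s: 16.25
position: [0.4082, 0.2635, 0.0482]
tool_rot: [[0.969, 0.246, -0.003], [0.246, -0.969, -0.001], [-0.003, 0.0, -1.0]]
ft_force: [-8.1, -2.4, 3.8]
grip_width: 0.0001
gripper_force: 4.3
```

>>> jog_arm:
  targets:
    - [0.03,0,0,0,0,0]
    - [0.06,0,0,0,0,0]
    - [0.06,0,0,0,0,0]

```text
time_s: 16.5
position: [0.4082, 0.2635, 0.0482]
tool_rot: [[0.969, 0.246, -0.004], [0.246, -0.969, -0.001], [-0.004, 0.0, -1.0]]
ft_force: [-11.4, -4.0, 7.3]
grip_width: 0.0001
gripper_force: 5.5
```

>>> jog_arm:
  targets:
    - [0.03,0,0,0,0,0]
    - [0.06,0,0,0,0,0]
    - [0.06,0,0,0,0,0]

```text
time_s: 16.75
position: [0.4082, 0.2635, 0.0482]
tool_rot: [[0.969, 0.246, -0.006], [0.246, -0.969, -0.002], [-0.006, 0.0, -1.0]]
ft_force: [-12.0, -4.2, 8.0]
grip_width: -0.0
gripper_force: 6.8
```

The jaw is firm: the force rose from 6.5 to about 12.7 N with no travel. I'll back off and check.

>>> jog_arm:
  targets:
    - [-0.1,0,0,0,0,0]
    - [-0.3,0,0,0,0,0]
    - [-1,0,0,0,0,0]
    - [-2.5,0,0,0,0,0]
    - [-2.5,0,-3,0,0,0]
    - [-2.5,0,-7,0,0,0]
    - [-2.5,0,-8,0,0,0]
    - [-2.5,0,-8,0,0,0]

```text
time_s: 17.42
position: [0.3881, 0.2586, 0.1314]
tool_rot: [[0.969, 0.246, 0.008], [0.246, -0.969, 0.003], [0.008, -0.001, -1.0]]
ft_force: [1.0, -0.1, 0.5]
grip_width: 0.0001
gripper_force: 0.0
```

```bash
python3 chk.py end; python3 -c "
import cv2;cv2.imwrite('pics/e2.png',cv2.resize(cv2.imread('pics/endside.png')[150:384,100:412],(800,600)))"
```

```text
tcp jig -0.1391 0.0002 z 0.1314 yaw 14.24 F 1.0 -0.4 0.5
top bar_mid 0.68 z 0.059 x [-63.9  56.3] y [-19.9  16.2] [-3.5 -2.3] [ 38.3 123.8] 88.5
top fin_top 0.53 z 0.073 x [-107.6  -84.2] y [-8.7  6.5] [-95.9  -1.1] [15.4 23.9] 89.1
top stop 0.63 z 0.059 x [60.5 80.1] y [-22.6  19.7] [70.4 -1.5] [42.6 19.9] 89.7
side bar_mid 0.63 z 0.056 x [-63.2  57.2] y [-17.1  20.5] [-3.   1.3] [124.2  40. ] 0.1
side fin_top 0.68 z 0.069 x [-106.7  -83.8] y [-5.9  9.2] [-95.3   1.5] [23.5 15.3] 1.5
side stop 0.88 z 0.055 x [60.  79.7] y [-21.   23.1] [69.8  0.9] [47.1 20.4] 88.8
side stop 0.29 z 0.056 x [-63.2  58.6] y [-17.2  20.5] [-2.   1.3] [126.  40.] 0.1
```

View pics/e2.png

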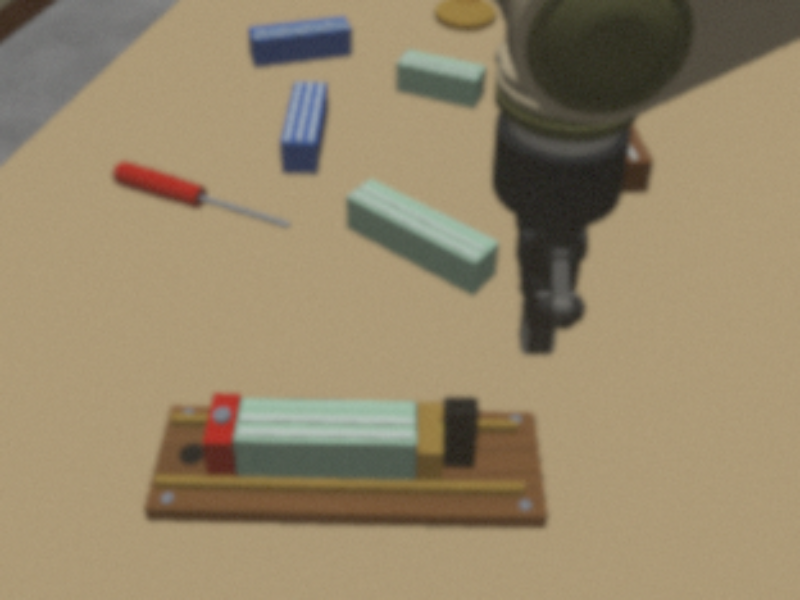

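The bar at (325,440) touches both the red stop at (222,435) and the jaw at (430,440). Its centre measures -3 mm against the -2.5 mm expected, and everything else is where it was. I'll hand it in.

```bash
python3 -c "
from rig import env
print(env.close_job())"
```

```text
the job is handed in; nothing more can be done
None
```

I laid the 125 mm pale-green bar flat in the jig's trough, clamped it against the red stop with no play (push force rose to about 13 N with no further travel), moved nothing else that I could see, and handed the job in; the hand-in returned no verdict.

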